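# Uncover the marking-out bed and roll the mould to its parting line

## Robot

A 6-joint arm with a two-finger parallel gripper is mounted at the origin on the work surface. World frame = base frame: x ahead of the robot, y to its left, z up, the work surface at z = 0. Lengths are in mm, angles in degrees, forces in N, time in s.
With the tool pointing down it reaches from about 300 to 850 mm from the base axis. Payload 4.2 kg.
Tool frame: the origin (TCP) lies between the finger pads; the fingertips stand 14 mm ahead of it and the grasp point (between the pads) lies 5 mm behind it (env.finger_overhang is the distance from the TCP to the fingertips, in mm); z points along the fingers, y is the line along which they close (so a half turn about z gives the same grasp; the last joint's range is limited). The gripper opens to 91 mm and grips with 3 to 60 N. Pads are 32 mm wide; open, the fingers measure 118 mm over their backs; the gripper's body (76 mm by 178 mm) begins 60 mm behind the grasp point.
Start: joints at [73.109, 18.312, 89.639, -0, 72.044, -1.146], TCP at [156.03, 553.44, 227.976] pointing down, gripper open.
Joint ranges: [-177.97, 177.97], [-48.28, 115.42], [12.27, 149.76], [-77.06, 257.06], [2.81, 150.46], [-146.56, 146.56]. Speed limits (degrees/s): [147.25, 147.25, 180, 180, 180, 180].

## Interface

Orientations are given as [roll, pitch, yaw] about the fixed x, y, z axes, in that order (R = Rz(yaw) Ry(pitch) Rx(roll)).
In Python, from workcell import status, cams, env, finder gives the robot as it stands.
- The arm moves only by the tool apply_moves, never from a script. Its argument "increments" is a list of rows, each a list of 7 numbers: the opening, from -1 (shut) to 1 (fully open), then the shift along the world's x, y, z in m, then the turn, a rotation vector about the world's x, y, z in degrees. In form: [[gripper, x, y, z, ax, ay, az], ...]. A call has 1 to 5 rows; each row shifts and turns the commanded pose from where the row before left it; what a row does not reach is not made up. A row lasts 1/12 s, in which the tool goes at most 41.7 mm and 7.16 degrees, less where a joint would pass 70% of its speed; a pose out of reach is approached as far as the arm can. A call with a gripper value outside its range is refused whole. The fingers move at their own pace and stop on an object; "newtons" is the grip in N (left out, the last holds). Time passes only in rows, so rows that do not move let the fingers close. It gives the time, the measured TCP pose, the force, the opening and the grip force at its end, in the units of the state.
- status.state(): the state, without advancing time (a new reading comes with each control period).
- cams.grab_frame(name): name is "side" or "top"; returns a dict with "color" (384x512x3 uint8, red, green, blue), "intrinsics" (3x3 intrinsics, pixels), "R" (3x3) and "t" (3): a world point X has camera coordinates R X + t. Camera axes: x right, y down, z forward; pixel columns grow to the right and rows downward; lengths in mm; the calibration is good to about 2 mm. A picture is of the moment at which its call begins. There is no depth.
- env.job_done(): hands the job in; it is judged then, once.
Trained networks look in the newest picture that a camera, given by its name, has taken for a name from the list of things; names that differ only in an ending like _2 or _b are one class to them, and where a whole thing is asked for, a point or a joint stands for the part that bears it (a point fixed in the world has none). Each returns a list of dicts, best first, with "score" (0 to 1); they miss things now and then, are a little off and sometimes report something else, mostly with a low value. They report only what shows in the picture. A call takes as long as a camera call. They do not tell look-alikes from the thing itself.
- finder.boxes_of(query, camera): "rect" ([left, top, width, height] in pixels, round what is visible of it).
- finder.trace(query, camera): "pixels" (384x512 bool, what is visible of it) and "rect" ([left, top, width, height] in pixels, round what is visible of it).
The state is a dict: "time_s": time; "qpos": joint angles; "qvel": joint speeds; "effort": joint torques, N m; "ee_pos": TCP position; "ee_rot": TCP orientation; "force": force on the tool from outside, world axes, zero at the start; "torque": the same for the moment, N m; "gripper_width": finger opening in mm; "gripper_force": force on a finger pad.
Only numpy, scipy, OpenCV 4.12 (cv2) and the standard library are available. Lean on these libraries where they do the work, as an engineer would, in place of code of your own. Each camera call takes 0.05 s, during which the arm holds its last target. There are 200 camera calls.

## Task

Push the bifold dust cover back by the red rod on its free edge until its two panels stand folded flat against each other, clear of the dark pad. Then roll the blue round mould along the bed onto the dark pad and leave it lying there with one of its two yellow parting lines exactly on top. Roll it, do not lift it off the bed, and leave the other things on the table alone.

Things in the scene. Friction and masses are not known exactly. Their poses are not given: they have to be found in the camera images.
- bed: Fixed white tray, 250 mm (x) by 495 mm (y), place and yaw vary. Origin on the table top; flat rolling surface 20 mm above it, y -250 to +245 mm. Blue lips 10 mm high at x = +-121 mm, blue end stop 15 mm high at y = +240 mm. A flush dark pad covers y -170 to 0 mm. y is the rolling direction; the mould starts on the +y part, the cover pivots at y = -225 mm
- pad_center (a point): Centre of the dark pad (230 mm along the bed's x, 170 mm along the bed's y), on the rolling surface. Axes as the bed's
- mould: Blue waxed bar, domed ends, 50 mm thick, 160 mm long (middle 110 mm cylindrical), 0.4 to 0.8 kg, lying across the bed. Origin at its centre, x along it. Yellow lines 8 mm wide run along its +z and -z sides; start turn random. Pushed slowly from the side at mid-height it rolls without slip (10 mm turns it 0.4 rad; a line is on top every 78.5 mm) and stops within about 2 mm
- cover_edge (a point): Middle of the red rod (18 mm thick, 190 mm long along the bed's x) on the cover's free edge; pushed along the bed's -y it runs low over the rolling surface (rod centre 18 mm above it at the start, 9 mm when folded) towards the pivot
- cover (a joint): Bifold cover, two aluminium panels 190 x 68 x 6 mm hinged as a tent over the pad. Value: angle of the first panel above flat (rad), 0 flat over the pad, 1.56 folded: both upright, flat together over the pivot line, to 78 mm above the rolling surface. Pivot at the bed's y = -225 mm, 29 mm above its origin; free edge 136 mm x cos(angle) from it. Stays where left; 3 to 7 N to push
- spray_can: Bystander: standing spray can, 66 mm across, 190 mm high; origin under its centre
- thermometer: Bystander: orange and black pistol thermometer lying on its side, about 170 by 150 by 46 mm; origin under its barrel
- scraper: Bystander: spatula lying on the table; origin under it
There are look-alikes about, which are no part of the job. What is shaped like the part that bears mould but orange or purple is not meant.

How it is judged (in metres and radians):
On the way, in this order (a step that is already met when the one before it is completed fails the run):
1. the dust cover is folded up, its panels flat against each other (value of joint cover above 1.46 rad), for 0.2 s.
2. the mould lies still on the dark pad with a yellow line on top (y of mould in the frame of pad_center between -0.075 and 0.075 m and angle between the z axis of mould and the z axis of bed, either way round below 0.2 rad and linear speed of mould below 0.01 m/s), for 0.2 s.
At the end, for the whole second after the job is handed in: The cover is at 1.46 rad or more; the mould rests on the bed, not lifted, its centre within 75 mm of the pad's centre along the bed's y and 60 mm along its x, either yellow line within 0.2 rad (5 mm of rolling) of straight up (all of step 2 and value of joint cover above 1.46 rad and x of mould in the frame of pad_center between -0.06 and 0.06 m and height (world z) of mould between 0.04 and 0.05 m); the robot touches nothing.
It fails at once if the mould is lifted off the bed by more than 20 mm or falls off it (height (world z) of mould above 0.065 m or height (world z) of mould below 0.035 m).
It fails at once if the spray can, the thermometer or the scraper is moved more than 30 mm (distance of any of spray_can, thermometer, scraper from where it was at the start of the episode above 0.03 m).
It also fails if it takes over 58 s, if anything falls off the work surface, if the arm or the gripper's body presses on something with over 40 N, if the wrist force passes 120 N, or if a joint passes its speed limit or range.

## Working session

There is one attempt and no reset: what is moved stays moved. The work goes in short steps, Python scripts to look and compute and a tool call to move; the robot and the scene stay as the last step left them, time stands still between calls to the robot, and variables do not carry over. Pictures are saved under pics/ and viewed, at most 10 in all, crops included, and the job is handed in when it is done.

Besides the shell and the picture viewer there is one more tool, called after "Emit:" as name(argument=value, ...) on one line, values as JSON. apply_moves: Moves the arm, as the interface text tells. Its arguments: {"type":"object","properties":{"increments":{"type":"array","items":{"type":"array","items":{"type":"number"}}},"newtons":{"type":"number"}},"required":["increments"]}

```bash
mkdir -p pics
python3 - <<'E'
from workcell import status,cams,env,finder
import cv2,numpy as np
print(status.state())
ims=[]
for c in("side","top"):
    f=cams.grab_frame(c); np.savez(c+"0.npz",**f); ims.append(f["color"]); print(c,f["intrinsics"].tolist(),f["R"].round(4).tolist(),f["t"].round(1).tolist())
    for q in("bed","mould","cover_edge","cover","spray_can","thermometer","scraper"):
        print(q,[([round(v) for v in d["rect"]],round(d["score"],2)) for d in finder.boxes_of(q,c)][:4])
for n,im in zip(("side","top"),ims): cv2.imwrite(f"pics/{n}0.png",cv2.cvtColor(cv2.resize(im,(800,600)),cv2.COLOR_RGB2BGR))
E
```

```text
{'time_s': 0.0, 'qpos': array([ 7.31103128e+01,  1.83500883e+01,  8.97069768e+01, -1.27594665e-03,
        7.20430547e+01, -1.14612729e+00]), 'qvel': array([ 0.02594079, -0.01968414, -0.02982505, -0.04063048,  0.04771429,
       -0.00255892]), 'effort': array([ 1.89149391e-04, -4.12471497e+01, -2.31970704e+01,  7.26867118e-02,
        4.57176380e-02, -1.53705291e-04]), 'ee_pos': array([155.88318381, 552.9635643 , 227.13195535]), 'ee_rot': array([-1.79899876e+02, -7.89769572e-04,  1.64256834e+02]), 'force': array([-0.15339625, -0.00891582,  0.11252566]), 'torque': array([-0.00355891,  0.01967722,  0.00678793]), 'gripper_force': 0.0, 'gripper_width': 91.4920809503437}
side [[361.3279267235747, 0.0, 260.3848642796227], [0.0, 361.3279267235747, 195.8106151285604], [0.0, 0.0, 1.0]] [[0.8839, -0.4674, 0.0174], [-0.2514, -0.5063, -0.8249], [0.3944, 0.7247, -0.565]] [-566.5, 207.8, 819.4]
bed [([168, 163, 125, 128], 0.88)]
mould [([309, 192, 56, 22], 0.67), ([192, 175, 50, 19], 0.63), ([278, 155, 25, 28], 0.58)]
cover_edge [([192, 216, 78, 24], 0.58), ([171, 162, 124, 128], 0.26)]
cover [([194, 215, 85, 56], 0.9)]
spray_can [([281, 304, 54, 77], 0.6)]
thermometer [([142, 142, 57, 21], 0.86)]
scraper [([196, 323, 142, 38], 0.58)]
top [[392.99900463398905, 0.0, 250.37938668405855], [0.0, 392.99900463398905, 192.7616326593932], [0.0, 0.0, 1.0]] [[-0.0198, -0.9998, 0.0034], [-0.9893, 0.0191, -0.1449], [0.1448, -0.0062, -0.9894]] [-13.7, 643.7, 1353.5]
bed [([161, 182, 146, 83], 0.82)]
mould [([192, 194, 21, 47], 0.92), ([184, 128, 33, 33], 0.76), ([248, 118, 33, 34], 0.59)]
cover_edge [([254, 202, 35, 56], 0.93)]
cover [([257, 203, 44, 55], 0.86)]
spray_can [([374, 229, 40, 18], 0.87)]
thermometer [([90, 202, 42, 57], 0.89)]
scraper [([345, 204, 19, 80], 0.97)]
```

View pics/side0.png

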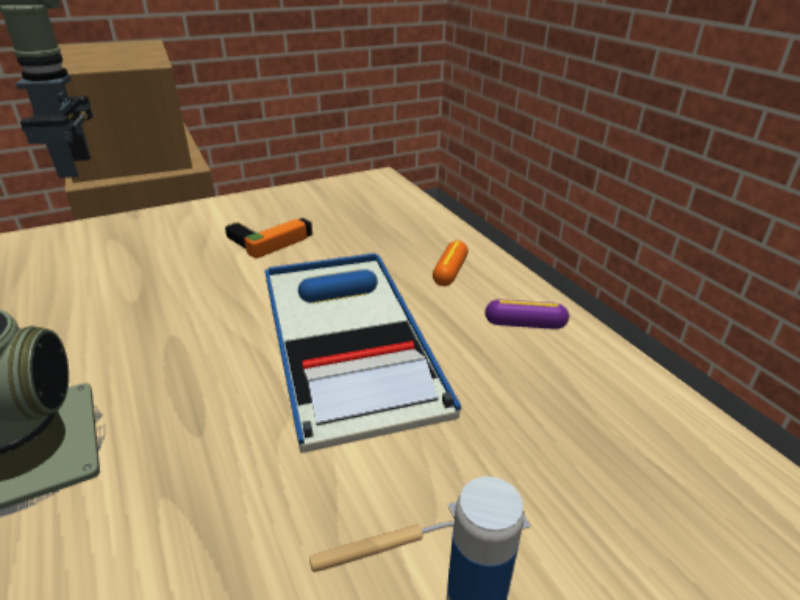

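View pics/top0.png

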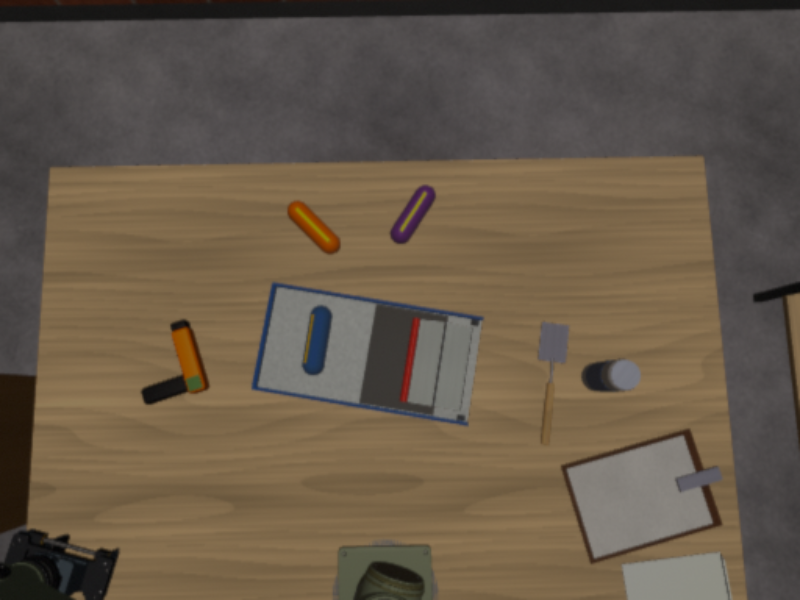

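Three mould-shaped things at 800×600: blue at side (338,285)/top (317,340), orange at side (450,262)/top (313,227), and purple at side (527,313)/top (413,213). The blue one lying on the bed fits. The cover's red rod is at top (409,360). Next I'll fit the poses and confirm in an enlarged crop.

```bash
cat > h.py <<'E'
from workcell import status,cams,env,finder
import cv2,numpy as np
from scipy.optimize import minimize
S=4
def proj(f,P):
    c=np.atleast_2d(P)@f["R"].T+f["t"]; u=c@f["intrinsics"].T; return u[:,:2]/u[:,2:]
def T(p,P):  # bed -> world
    a=p[2]; P=np.atleast_2d(P).astype(float); c,s=np.cos(a),np.sin(a)
    return np.c_[p[0]+c*P[:,0]-s*P[:,1],p[1]+s*P[:,0]+c*P[:,1],P[:,2]]
def ray(f,uv,z):  # pixel -> world point at height z
    d=f["R"].T@np.linalg.solve(f["intrinsics"],[*uv,1.]); o=-f["R"].T@f["t"]; return o+d*(z-o[2])/d[2]
def mask(f,P):
    m=np.zeros((384*S,512*S),np.uint8); h=cv2.convexHull(np.round((proj(f,P)+.5)*S).astype(np.int32)); cv2.fillConvexPoly(m,h,1); return m
def fit(pts,items,p0,step):
    big=[np.kron(m.astype(np.uint8),np.ones((S,S),np.uint8)) for _,m in items]
    def cost(p):
        r=0
        for (f,_),b in zip(items,big):
            m=mask(f,pts(p)); r+=1-(m&b).sum()/(m|b).sum()
        return r
    x=np.array(p0,float); sim=np.vstack([x]+[x+np.eye(len(x))[i]*step[i] for i in range(len(x))])
    r=minimize(cost,x,method="Nelder-Mead",options=dict(initial_simplex=sim,xatol=.01,fatol=1e-5)); return r.x,r.fun
bedpts=np.array([[x,y,z] for x in(-125,125) for y,zz in((-250,30),(245,30)) for z in(0,zz)])
th=np.linspace(0,np.pi*2,24)
mp=np.array([[sx*(55+25*np.sin(b)),25*np.cos(b)*np.cos(a),25*np.cos(b)*np.sin(a)] for sx in(-1,1) for b in(0,.4,.8,1.2,1.57) for a in th])
def mouldpts(p): return T(p,mp+[0,0,45])
E
python3 - <<'E'
from h import *
F={c:cams.grab_frame(c) for c in("side","top")}
tr=lambda q,c,i=0: finder.trace(q,c)[i]
bi=[(F[c],tr("bed",c)["pixels"]) for c in F]
# full bed silhouette: hull of visible
bi=[(f,cv2.fillConvexPoly(np.zeros((384,512),np.uint8),cv2.convexHull(np.argwhere(m)[:,::-1].astype(np.int32)),1)) for f,m in bi]
t=F["top"]; k=.64
c=[ray(t,np.array(q)*k,25) for q in((273,284),(482,317),(467,424),(254,389))]
ctr=np.mean(c,0); d=(c[0]+c[3]-c[1]-c[2]); yaw=np.arctan2(-d[0],d[1]); print(ctr,np.degrees(yaw))
p,e=fit(lambda p:T(p,bedpts),bi,[ctr[0],ctr[1],yaw],[15,15,.05]); print("bed",p,np.degrees(p[2]),e)
for b in bi: print(" single",fit(lambda p:T(p,bedpts),[b],p,[5,5,.02]))
np.save("bed.npy",p)
mi=[]
for cn in F:
    best=None
    for d in finder.trace("mould",cn):
        col=F[cn]["color"][d["pixels"]].mean(0); print(cn,d["rect"],d["score"],col.round())
        if col[2]>col[0]*1.3 and col[2]>col[1]*1.1 and best is None and abs(d["rect"][0]-(192))<6: best=d
    mi.append((F[cn],best["pixels"]))
m0=ray(t,(317*k,340*k),45)
m,e=fit(mouldpts,mi,[m0[0],m0[1],p[2]],[8,8,.05]); print("mould",m,np.degrees(m[2]),e)
for b in mi: print(" single",fit(mouldpts,[b],m,[3,3,.02]))
R=np.array([[np.cos(p[2]),np.sin(p[2])],[-np.sin(p[2]),np.cos(p[2])]])
print("mould in bed",R@(m[:2]-p[:2])); np.save("mould0.npy",m)
for cn in F:
    im=F[cn]["color"].astype(int); r=(im[...,0]>110)&(im[...,1]<60)&(im[...,2]<60)
    pts=np.argwhere(r)[:,::-1]; box=cv2.minAreaRect(pts.astype(np.float32)); q=ray(F[cn],box[0],38); print("rod",cn,box,R@(q[:2]-p[:2]))
for q,z in(("spray_can",0),("scraper",0),("thermometer",0)):
    for cn in F:
        dd=finder.trace(q,cn)
        if dd: b=np.argwhere(dd[0]["pixels"])[:,::-1].mean(0); print(q,cn,b,ray(F[cn],b,z)[:2].round())
# overlay crop of top
im=cv2.resize(t["color"][170:275,150:315],None,fx=4.8,fy=4.8,interpolation=cv2.INTER_CUBIC)
im=cv2.cvtColor(im,cv2.COLOR_RGB2BGR)
def dr(P,col):
    u=((proj(t,P)-[150,170]+.5)*4.8).astype(np.int32); cv2.polylines(im,[u],True,col,1)
dr(T(p,[[-125,-250,20],[125,-250,20],[125,245,20],[-125,245,20]]),(0,255,0)); dr(T(p,[[-115,-170,20],[115,-170,20],[115,0,20],[-115,0,20]]),(0,255,0))
cv2.imwrite("pics/crop1.png",im)
E
```

```text
[528.22548226  27.39677582  25.        ] -10.248927417164992
bed [ 5.31281934e+02  2.99219294e+01 -1.82866796e-01] -10.477495620862953 0.058887298574568536
 single (array([ 5.31281934e+02,  2.99219294e+01, -1.82866796e-01]), np.float64(0.03024096250322672))
 single (array([ 5.30659039e+02,  3.28430465e+01, -1.84091088e-01]), np.float64(0.022770102462341013))
side [278.2, 149.1, 22.6, 33.3] 0.9 [185. 101.  30.]
side [313.2, 192.3, 49.2, 18.3] 0.87 [102.  60. 103.]
side [191.7, 173.3, 49.2, 20.4] 0.6 [ 41.  72. 107.]
top [183.7, 127.7, 34.9, 34.3] 0.93 [130.  71.   9.]
top [193.7, 193.6, 17.7, 49.4] 0.77 [44. 58. 75.]
top [255.0, 203.8, 44.1, 54.7] 0.73 [116. 106. 100.]
top [250.1, 117.5, 29.2, 36.6] 0.71 [80. 51. 67.]
mould [ 5.59431255e+02  1.44389093e+02 -1.51019522e-01] -8.65278123012982 0.12764826076421765
 single (array([ 5.60071942e+02,  1.42390294e+02, -1.44619439e-01]), np.float64(0.06434673563758919))
 single (array([ 5.60310469e+02,  1.44493205e+02, -1.50600806e-01]), np.float64(0.053254437869822535))
mould in bed [  6.86419579 117.67751965]
rod side ((226.38397216796875, 184.61196899414062), (88.27996063232422, 125.57758331298828), 79.69515228271484) [ 37.65793579 104.19535041]
rod top ((196.32894897460938, 222.16688537597656), (138.2197265625, 131.75498962402344), 42.345802307128906) [-13.53195302 137.31145472]
spray_can side [309.91721337 345.34864105] [ 523. -432.]
spray_can top [390.97596154 239.61858974] [ 469. -533.]
scraper side [239.98264642 348.18221258] [ 398. -374.]
thermometer side [171.71280277 150.64590542] [519. 494.]
thermometer top [115.47169811 234.63157895] [506. 465.]
```

View pics/crop1.png

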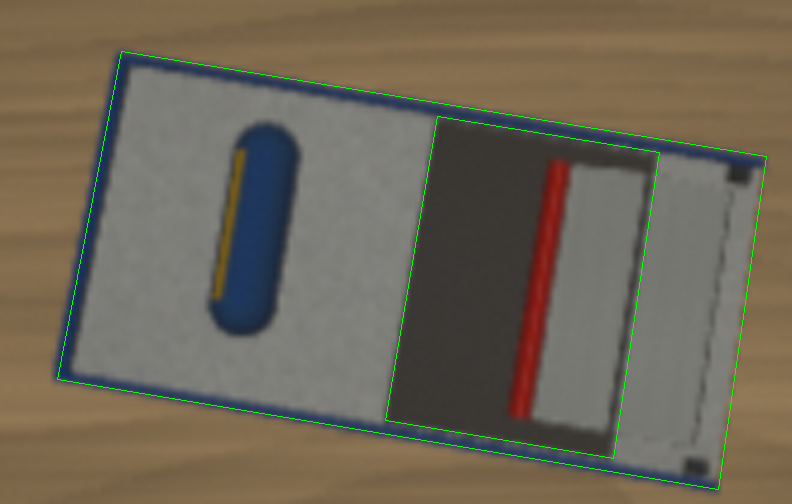

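The crop confirms it: the blue bar lies on the bed at crop (255,230), with its yellow line on the +y side at (228,225). The red rod is at (541,290), and the bed fit (green) matches the lips and pad. I'll move above the gap between rod and mould.

Emit:
apply_moves(increments=[[0.32,0.0216,-0.0333,0,0,0,-4.985],[0.32,0.0216,-0.0333,0,0,0,-4.985],[0.32,0.0216,-0.0333,0,0,0,-4.985],[0.32,0.0216,-0.0333,0,0,0,-4.985],[0.32,0.0216,-0.0333,0,0,0,-4.985]])

```text
time_s: 1.82
ee_pos: [264.6, 385.4, 228.0]
ee_rot: [180.0, 0.0, 139.1]
force: [0.6, 1.0, 0.3]
gripper_width: 61.5
gripper_force: 0.0
```

Emit:
apply_moves(increments=[[0.32,0.0216,-0.0333,0,0,0,-4.985],[0.32,0.0216,-0.0333,0,0,0,-4.985],[0.32,0.0216,-0.0333,0,0,0,-4.985],[0.32,0.0216,-0.0333,0,0,0,-4.985],[0.32,0.0216,-0.0333,0,0,0,-4.985]])

```text
time_s: 2.23
ee_pos: [372.7, 218.7, 228.3]
ee_rot: [179.9, -0.0, 114.2]
force: [-0.6, 0.9, 0.2]
gripper_width: 60.2
gripper_force: 0.0
```

Emit:
apply_moves(increments=[[0.32,0.0216,-0.0333,0,0,0,-4.985],[0.32,0.0216,-0.0333,0,0,0,-4.985],[0.32,0.0216,-0.0333,0,0,0,-4.985],[0.32,0.0216,-0.0333,0,0,0,-4.985],[0.32,0.0216,-0.0333,0,0,0,-4.985]])

```text
time_s: 2.65
ee_pos: [480.8, 52.0, 228.3]
ee_rot: [180.0, -0.0, 89.2]
force: [0.7, 0.5, 0.0]
gripper_width: 60.5
gripper_force: 0.0
```

Emit:
apply_moves(increments=[[0.32,0.0216,-0.0333,0,0,0,-4.985],[0.32,0.0216,-0.0333,0,0,0,-4.985],[0.32,0,0,0,0,0,0]])

```text
time_s: 2.9
ee_pos: [526.9, -18.0, 227.8]
ee_rot: [179.8, 0.1, 79.1]
force: [1.5, 1.0, -0.9]
gripper_width: 60.5
gripper_force: 0.0
```

```bash
cat >> h.py <<'E'
P=np.array([531.,31.,-.1832])
def tobed(w): c,s=np.cos(P[2]),np.sin(P[2]); d=np.asarray(w)[:2]-P[:2]; return np.array([c*d[0]+s*d[1],-s*d[0]+c*d[1]])
def tow(x,y): return T(P,[[x,y,0]])[0,:2]
def st():
    s=status.state(); print("t",round(s["time_s"],2),"tcp",s["ee_pos"].round(1),"rot",s["ee_rot"].round(2),"bed",tobed(s["ee_pos"]).round(1),"F",s["force"].round(1),"w",round(s["gripper_width"],1)); return s
def move(x,y,yawbed=0):  # TCP to bed point x,y : print needed shift
    s=status.state(); d=tow(x,y)-s["ee_pos"][:2]; print("shift mm",d.round(1),"ey",np.round([-np.sin(P[2]),np.cos(P[2])],4))
E
python3 - <<'E'
from h import *
st(); move(0,-45)
d=np.load("top0.npz"); f={k:d[k] for k in d}
c=f["color"]; hsv=cv2.cvtColor(c,cv2.COLOR_RGB2HSV).astype(int)
r=((hsv[...,0]<8)|(hsv[...,0]>172))&(hsv[...,1]>170)&(hsv[...,2]>70); r[:195]=0;r[265:]=0;r[:,:240]=0;r[:,310:]=0
b=cv2.minAreaRect(np.argwhere(r)[:,::-1].astype(np.float32)); print(b,tobed(ray(f,b[0],38)))
y=(hsv[...,0]>12)&(hsv[...,0]<32)&(hsv[...,1]>110); y[:185]=0;y[250:]=0;y[:,:188]=0;y[:,220:]=0
b=cv2.minAreaRect(np.argwhere(y)[:,::-1].astype(np.float32)); print(y.sum(),b)
for z in(45,50,55,60): print(z,tobed(ray(f,np.argwhere(y)[:,::-1].mean(0),z)))
E
```

```text
t 2.9 tcp [526.9 -18.  227.8] rot [1.7978e+02 1.3000e-01 7.9060e+01] bed [  4.9 -49. ] F [ 1.5  1.  -0.9] w 60.5
shift mm [-4.   4.8] ey [0.1822 0.9833]
((261.6295166015625, 229.9407196044922), (3.9102649688720703, 52.92681884765625), 9.090277671813965) [ -2.51600121 -96.52833296]
52 ((197.2432403564453, 216.04054260253906), (1.479590892791748, 30.57821273803711), 9.462322235107422)
45 [  9.55565784 136.10741292]
50 [  9.23240101 135.38548026]
55 [  8.90914418 134.6635476 ]
60 [  8.58588735 133.94161495]
```

Emit:
apply_moves(increments=[[0.32,0,0,-0.038,0,0,0],[0.32,0,0,-0.038,0,0,0],[0.32,0,0,-0.038,0,0,0],[0.32,0,0,-0.038,0,0,0],[0.32,0,0,-0.03,0,0,0]])

```text
time_s: 3.32
ee_pos: [521.9, -12.3, 43.7]
ee_rot: [-179.9, 0.0, 79.5]
force: [0.1, -0.1, 0.1]
gripper_width: 60.9
gripper_force: 0.0
```

Emit:
apply_moves(increments=[[0.32,0,0,-0.006,0,0,0],[0.32,0,0,0,0,0,0],[0.32,-0.0015,-0.0079,0,0,0,0]])

```text
time_s: 3.57
ee_pos: [523.0, -19.8, 41.1]
ee_rot: [179.9, -0.0, 79.6]
force: [0.1, 0.1, 0.7]
gripper_width: 60.2
gripper_force: 0.0
```

Emit:
apply_moves(increments=[[0.32,-0.0015,-0.0079,0,0,0,0],[0.32,-0.0015,-0.0079,0,0,0,0],[0.32,-0.0015,-0.0079,0,0,0,0],[0.32,-0.0015,-0.0079,0,0,0,0],[0.32,-0.0015,-0.0079,0,0,0,0]])

```text
time_s: 3.98
ee_pos: [514.5, -60.8, 40.6]
ee_rot: [179.9, -0.0, 79.5]
force: [1.5, 2.0, -2.0]
gripper_width: 60.0
gripper_force: 1.3
```

Emit:
apply_moves(increments=[[0.32,-0.0015,-0.0079,0,0,0,0],[0.32,-0.0015,-0.0079,0,0,0,0],[0.32,-0.0015,-0.0079,0,0,0,0],[0.32,-0.0015,-0.0079,0,0,0,0],[0.32,-0.0015,-0.0079,0,0,0,0]])

```text
time_s: 4.4
ee_pos: [506.3, -100.5, 39.9]
ee_rot: [-180.0, 0.0, 79.5]
force: [0.8, 2.1, -1.7]
gripper_width: 60.3
gripper_force: 0.8
```

Emit:
apply_moves(increments=[[0.32,-0.0015,-0.0079,0,0,0,0],[0.32,-0.0015,-0.0079,0,0,0,0],[0.32,-0.0015,-0.0079,0,0,0,0],[0.32,-0.0015,-0.0079,0,0,0,0],[0.32,0,0,0,0,0,0]])

```text
time_s: 4.82
ee_pos: [500.6, -132.8, 40.1]
ee_rot: [180.0, 0.1, 79.5]
force: [0.6, -0.4, 0.2]
gripper_width: 60.3
gripper_force: 0.0
```

Run:
```python
from h import *
st()
f=cams.grab_frame("side"); im=cv2.resize(f["color"][150:300,150:350],(800,600),interpolation=cv2.INTER_CUBIC)
cv2.imwrite("pics/side2.png",cv2.cvtColor(im,cv2.COLOR_RGB2BGR))
```

```text
t 4.82 tcp [ 500.6 -132.8   40.1] rot [1.7998e+02 5.0000e-02 7.9470e+01] bed [-1.000e-01 -1.666e+02] F [ 0.6 -0.4  0.2] w 60.3
```

View pics/side2.png

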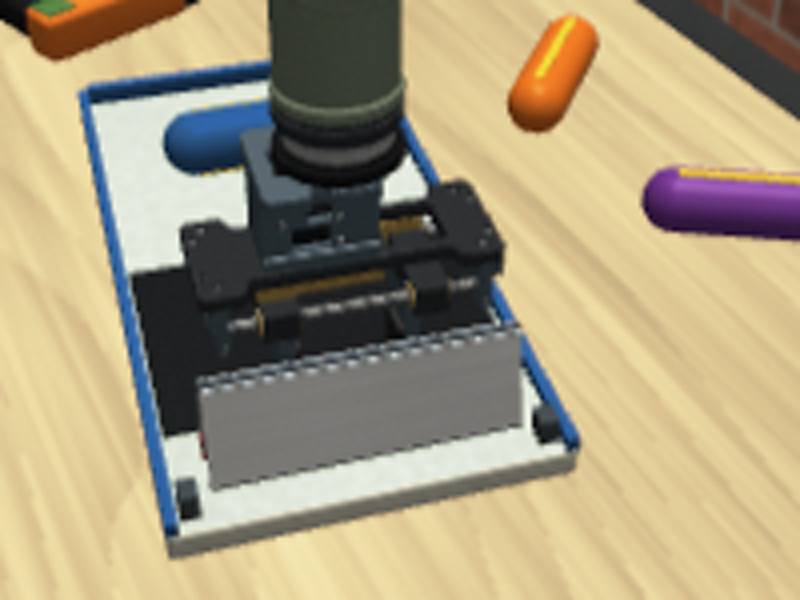

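The cover is nearly upright, with its panel at crop (360,410) and the rod just behind it. I'll push the last few centimetres gently.

Emit:
apply_moves(increments=[[0.32,-0.0011,-0.0059,0,0,0,0],[0.32,-0.0011,-0.0059,0,0,0,0],[0.32,-0.0009,-0.0049,0,0,0,0],[0.32,-0.0007,-0.0039,0,0,0,0],[0.32,-0.0006,-0.003,0,0,0,0]])

```text
time_s: 5.28
ee_pos: [496.3, -154.6, 39.9]
ee_rot: [-180.0, -0.1, 79.4]
force: [3.7, 12.3, 0.3]
gripper_width: 60.2
gripper_force: 6.3
```

Emit:
apply_moves(increments=[[0.32,-0.0006,-0.003,0,0,0,0],[0.32,-0.0004,-0.002,0,0,0,0],[0.32,0,0,0,0,0,0]])

```text
time_s: 5.53
ee_pos: [496.3, -155.1, 40.0]
ee_rot: [-180.0, -0.5, 79.2]
force: [5.6, 21.1, 1.9]
gripper_width: 60.3
gripper_force: 10.9
```

```bash
python3 -c "
from h import *
st()"
```

```text
t 5.53 tcp [ 496.3 -155.1   40. ] rot [-180.     -0.53   79.24] bed [  -0.2 -189.3] F [ 5.6 21.1  1.9] w 60.3
```

Emit:
apply_moves(increments=[[0.32,0.0015,0.0079,0,0,0,0],[0.32,0.0022,0.0118,0,0,0,0],[0.32,0.0036,0.0197,0,0,0,0],[0.32,0,0,0.035,0,0,0],[0.32,0,0,0.035,0,0,0]])

```text
time_s: 5.95
ee_pos: [501.1, -119.1, 109.1]
ee_rot: [-179.7, 0.0, 79.6]
force: [1.4, -0.4, 0.2]
gripper_width: 59.8
gripper_force: 0.0
```

Emit:
apply_moves(increments=[[0.32,0.004,0.018,0.035,0,0,0],[0.32,0.0066,0.0354,0,0,0,0],[0.32,0.0066,0.0354,0,0,0,0],[0.32,0.0066,0.0354,0,0,0,0],[0.32,0.0066,0.0354,0,0,0,0]])

```text
time_s: 6.37
ee_pos: [533.1, 40.7, 145.5]
ee_rot: [179.9, 0.0, 79.5]
force: [0.6, -0.0, 0.0]
gripper_width: 60.1
gripper_force: 0.0
```

Emit:
apply_moves(increments=[[0.32,0.0066,0.0354,0,0,0,0],[0.32,0.0066,0.0354,0,0,0,0],[0.32,0.0066,0.0354,0,0,0,0],[0.32,0.0066,0.0354,0,0,0,0],[0.32,0,0,0,0,0,0]])

```text
time_s: 6.78
ee_pos: [560.7, 186.7, 145.0]
ee_rot: [179.9, -0.2, 79.8]
force: [0.3, -0.0, -0.0]
gripper_width: 59.8
gripper_force: 0.0
```

Run:
```python
from h import *
st(); move(5,178)
f=cams.grab_frame("side"); a=cv2.resize(f["color"][150:300,150:300],(400,400),interpolation=cv2.INTER_CUBIC)
g=cams.grab_frame("top"); b=cv2.resize(g["color"][150:290,160:300],(400,400),interpolation=cv2.INTER_CUBIC)
cv2.imwrite("pics/both3.png",cv2.cvtColor(np.hstack([a,b]),cv2.COLOR_RGB2BGR))
c=g["color"]; hsv=cv2.cvtColor(c,cv2.COLOR_RGB2HSV).astype(int)
r=((hsv[...,0]<8)|(hsv[...,0]>172))&(hsv[...,1]>170)&(hsv[...,2]>70); r[:195]=0;r[265:]=0;r[:,:240]=0;r[:,315:]=0
q=cv2.minAreaRect(np.argwhere(r)[:,::-1].astype(np.float32)); print(r.sum(),q,tobed(ray(g,np.argwhere(r)[:,::-1].mean(0),29)))
```

```text
t 6.78 tcp [560.7 186.7 145. ] rot [179.87  -0.18  79.79] bed [  0.8 158.5] F [ 0.3 -0.  -0. ] w 59.8
shift mm [ 7.7 18.4] ey [0.1822 0.9833]
157 ((293.9865417480469, 235.42298889160156), (2.966809034347534, 51.770816802978516), 8.530765533447266) [  -1.99636979 -213.27695126]
```

View pics/both3.png

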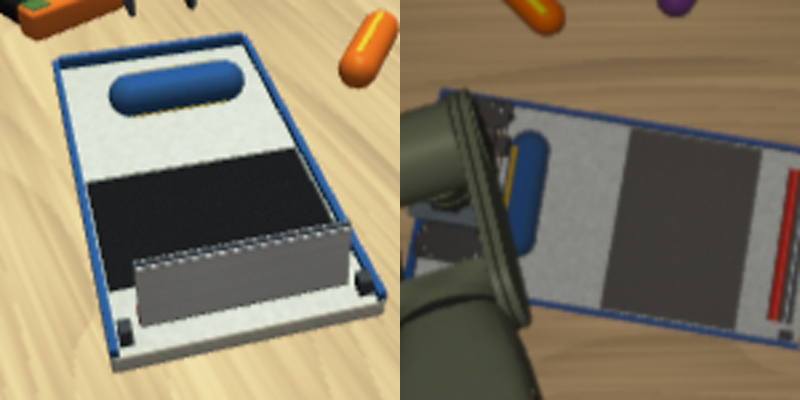

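The cover stands upright: side crop panel at (240,275), with the rod in the top crop at (787,245), right against the panel. I'll verify that numerically and go down behind the mould.

Emit:
apply_moves(increments=[[0.32,0.0077,0.0184,0,0,0,0],[0.32,0,0,-0.02,0,0,0],[0.32,0,0,-0.03,0,0,0],[0.32,0,0,-0.03,0,0,0],[0.32,0,0,-0.02,0,0,0]])

```text
time_s: 7.3
ee_pos: [565.6, 197.2, 42.7]
ee_rot: [-179.8, 0.1, 79.4]
force: [-0.1, -0.9, -0.9]
gripper_width: 60.2
gripper_force: 0.0
```

Run:
```python
from h import *
st()
f=cams.grab_frame("side")
for a in(1.4,1.46,1.5,1.56):
    y=-225+68*np.cos(a)
    print(a,proj(f,T(P,[[-95,y-5,98],[95,y-5,98],[-95,-230,29],[95,-230,29]])).round(1).tolist())
im=f["color"][235:275,190:300]
im=cv2.resize(im,(770,280),interpolation=cv2.INTER_CUBIC); im=cv2.cvtColor(im,cv2.COLOR_RGB2BGR)
for a,col in((1.46,(0,0,255)),(1.56,(0,255,0))):
    y=-225+68*np.cos(a); n=6*np.array([-np.sin(a),np.cos(a)])  # outer face
    q=[[x,-225+n[0]+r*np.cos(a),29+n[1]+r*np.sin(a)] for x,r in((-95,0),(-95,68),(95,68),(95,0))]
    u=((proj(f,T(P,q))-[190,235]+.5)*7).astype(np.int32); cv2.polylines(im,[u],False,col,1)
im2=cv2.resize(f["color"][160:215,180:260],(770,300),interpolation=cv2.INTER_CUBIC)
cv2.imwrite("pics/cov4.png",np.vstack([im,cv2.cvtColor(im2,cv2.COLOR_RGB2BGR)]))
```

```text
t 7.3 tcp [565.6 197.2  42.7] rot [-1.7985e+02  1.4000e-01  7.9450e+01] bed [  3.7 169.7] F [-0.1 -0.9 -0.9] w 60.2
1.4 [[199.3, 246.0], [279.9, 230.6], [202.4, 271.7], [280.2, 255.4]]
1.46 [[199.6, 247.2], [280.5, 231.7], [202.4, 271.7], [280.2, 255.4]]
1.5 [[199.8, 248.0], [280.9, 232.4], [202.4, 271.7], [280.2, 255.4]]
1.56 [[200.1, 249.3], [281.5, 233.5], [202.4, 271.7], [280.2, 255.4]]
```

View pics/cov4.png

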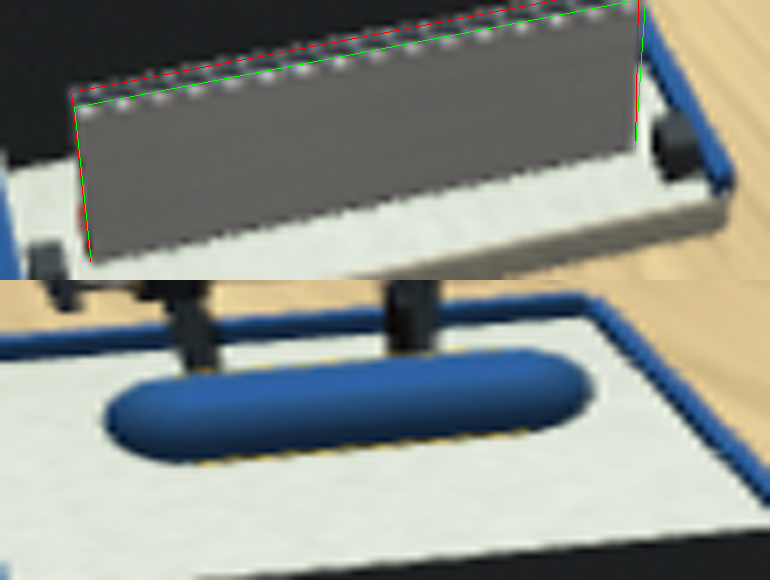

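The folded face lies on the green 1.56 rad outline, so step 1 is met. In the lower crop both yellow lines sit at the mould's horizons, (400,360) and (400,450). Now I'll roll it.

Emit:
apply_moves(increments=[[0.32,-0.0007,-0.0039,0,0,0,0],[0.32,-0.0007,-0.0039,0,0,0,0],[0.32,-0.0007,-0.0039,0,0,0,0],[0.32,-0.0007,-0.0039,0,0,0,0],[0.32,-0.0009,-0.0049,0,0,0,0]])

```text
time_s: 7.77
ee_pos: [564.4, 178.5, 46.6]
ee_rot: [179.8, -0.1, 79.5]
force: [-0.5, -0.0, -0.6]
gripper_width: 60.2
gripper_force: 0.1
```

Emit:
apply_moves(increments=[[0.32,-0.0011,-0.0059,0,0,0,0],[0.32,-0.0011,-0.0059,0,0,0,0],[0.32,-0.0011,-0.0059,0,0,0,0],[0.32,-0.0011,-0.0059,0,0,0,0],[0.32,-0.0011,-0.0059,0,0,0,0]])

```text
time_s: 8.18
ee_pos: [557.7, 148.5, 45.0]
ee_rot: [-180.0, 0.0, 79.5]
force: [-0.8, -0.3, 0.1]
gripper_width: 60.1
gripper_force: 0.1
```

Emit:
apply_moves(increments=[[0.32,-0.0011,-0.0059,0,0,0,0],[0.32,-0.0011,-0.0059,0,0,0,0],[0.32,-0.0011,-0.0059,0,0,0,0],[0.32,-0.0011,-0.0059,0,0,0,0],[0.32,-0.0011,-0.0059,0,0,0,0]])

```text
time_s: 8.6
ee_pos: [552.3, 119.1, 44.9]
ee_rot: [180.0, 0.0, 79.5]
force: [0.5, 0.5, -0.2]
gripper_width: 60.4
gripper_force: 0.1
```

Emit:
apply_moves(increments=[[0.32,-0.0011,-0.0059,0,0,0,0],[0.32,-0.0011,-0.0059,0,0,0,0],[0.32,-0.0011,-0.0059,0,0,0,0],[0.32,-0.0011,-0.0059,0,0,0,0],[0.32,-0.0011,-0.0059,0,0,0,0]])

```text
time_s: 9.02
ee_pos: [546.8, 89.6, 45.0]
ee_rot: [180.0, -0.0, 79.5]
force: [0.6, 0.2, -0.4]
gripper_width: 60.0
gripper_force: 0.1
```

Emit:
apply_moves(increments=[[0.32,-0.0011,-0.0059,0,0,0,0],[0.32,-0.0011,-0.0059,0,0,0,0],[0.32,-0.0011,-0.0059,0,0,0,0],[0.32,-0.0009,-0.0049,0,0,0,0],[0.32,-0.0007,-0.0039,0,0,0,0]])

```text
time_s: 9.43
ee_pos: [541.8, 63.0, 44.9]
ee_rot: [-180.0, 0.0, 79.5]
force: [-0.6, -0.5, 0.3]
gripper_width: 60.1
gripper_force: 0.0
```

```bash
cat >> h.py <<'E'
def outline(f):  # blue+yellow mould pixels on the bed; returns mask
    hsv=cv2.cvtColor(f["color"],cv2.COLOR_RGB2HSV).astype(int)
    b=(hsv[...,0]>95)&(hsv[...,0]<120)&(hsv[...,1]>120)&(hsv[...,2]>25)
    y=(hsv[...,0]>14)&(hsv[...,0]<34)&(hsv[...,1]>110)
    return b,y
E
python3 - <<'E'
from h import *
s=st()
f=cams.grab_frame("side"); c=tow(0,tobed(s["ee_pos"])[1]-41)
u,v=proj(f,[[*c,45]])[0]; print(u,v)
b,y=outline(f); win=np.zeros_like(y); win[int(v)-22:int(v)+22,int(u)-40:int(u)+40]=1
yy=np.argwhere(y&win)[:,::-1]; print(len(yy),yy.mean(0) if len(yy) else None)
a=cv2.resize(f["color"][int(v)-40:int(v)+40,int(u)-50:int(u)+50],(800,600),interpolation=cv2.INTER_CUBIC)
cv2.imwrite("pics/roll5.png",cv2.cvtColor(a,cv2.COLOR_RGB2BGR))
E
```

```text
t 9.43 tcp [541.8  63.   44.9] rot [-1.7999e+02  1.0000e-02  7.9490e+01] bed [ 4.8 33.5] F [-0.6 -0.5  0.3] w 60.1
221.90732907668365 204.8771373509013
112 [226.54464286 207.41964286]
```

View pics/roll5.png

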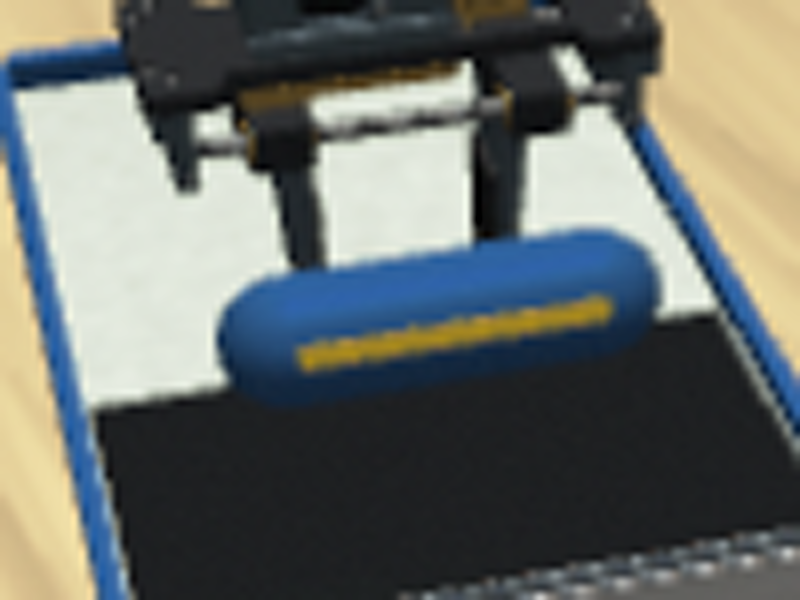

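The mould, at crop (440,320), is rolling squarely with the fingers against it. A line at (455,333) is past the top on the -y side. Next I'll compute its angle.

```bash
cat >> h.py <<'E'
def measure(f,guess):  # mould pose (world) and line angle from up, positive towards bed -y
    b,y=outline(f); u,v=proj(f,[[*guess,45]])[0]; w=np.zeros_like(b); w[int(v)-25:int(v)+25,int(u)-42:int(u)+42]=1
    k=cv2.morphologyEx(((b|y)&w).astype(np.uint8),cv2.MORPH_CLOSE,np.ones((3,3)))
    n,l,s,c=cv2.connectedComponentsWithStats(k); i=l[int(v),int(u)] or 1+np.argmax(s[1:,4]); m=l==i
    p,e=fit(mouldpts,[(f,m)],[*guess,P[2]],[4,4,.03])
    q=np.argwhere(y&m)[:,::-1]; out=(p,tobed(p),np.degrees(p[2]-P[2]),e,len(q))
    if len(q)<8: return out,None
    cost=lambda a:np.linalg.norm(proj(f,T(p,[[x,-25*np.sin(a),45+25*np.cos(a)] for x in(-50,0,50)])).mean(0)-q.mean(0))
    aa=np.radians(np.arange(-110,111,.5)); cs=[cost(a) for a in aa]; return out,(np.degrees(aa[np.argmin(cs)]),min(cs))
E
python3 - <<'E'
from h import *
s=st(); f=cams.grab_frame("side"); print(measure(f,tow(3,tobed(s["ee_pos"])[1]-41)))
f=cams.grab_frame("top"); print(measure(f,tow(3,tobed(s["ee_pos"])[1]-41)))
d=np.load("top0.npz"); print(measure({k:d[k] for k in d},tow(5,117)))
E
```

```text
t 9.48 tcp [541.7  62.6  44.9] rot [-1.7998e+02  3.0000e-02  7.9490e+01] bed [ 4.7 33. ] F [-0.1 -0.6 -0.9] w 60.3
((array([ 5.37961512e+02,  1.30798596e+01, -1.43675377e-01]), array([ 10.10965251, -16.35203353]), np.float64(2.2645941125552422), np.float64(0.06597176408497163), 110), (np.float64(76.5), np.float64(0.36483908426732975)))
((array([ 5.43337610e+02,  1.08058349e+00, -1.57200859e-01]), array([ 17.58177726, -27.17110975]), np.float64(1.4896410607958417), np.float64(0.6531797904346923), 16), (np.float64(31.5), np.float64(1.2205953405873171)))
((array([ 5.59043532e+02,  1.47193709e+02, -1.82731250e-01]), array([  6.40642923, 119.35818136]), np.float64(0.026857396646756765), np.float64(0.21162766725079885), 52), (np.float64(-33.0), np.float64(0.5680892186905179)))
```

Emit:
apply_moves(increments=[[0.32,-0.0007,-0.0039,0,0,0,0],[0.32,-0.0011,-0.0059,0,0,0,0],[0.32,-0.0011,-0.0059,0,0,0,0],[0.32,-0.0011,-0.0059,0,0,0,0],[0.32,-0.0011,-0.0059,0,0,0,0]])

```text
time_s: 10.0
ee_pos: [536.7, 35.6, 45.0]
ee_rot: [-180.0, 0.0, 79.5]
force: [-0.0, -0.5, 0.7]
gripper_width: 60.2
gripper_force: 0.1
```

Emit:
apply_moves(increments=[[0.32,-0.0009,-0.0049,0,0,0,0],[0.32,-0.0007,-0.0039,0,0,0,0],[0.32,-0.0004,-0.002,0,0,0,0],[0.32,-0.0002,-0.001,0,0,0,0],[0.32,0,0,0,0,0,0]])

```text
time_s: 10.42
ee_pos: [534.7, 24.2, 45.0]
ee_rot: [180.0, 0.0, 79.5]
force: [-0.1, 0.1, 0.1]
gripper_width: 60.3
gripper_force: 0.0
```

Run:
```python
from h import *
s=st(); f=cams.grab_frame("side"); print(measure(f,tow(3,tobed(s["ee_pos"])[1]-41)))
a=cv2.resize(f["color"][170:260,170:290],(800,600),interpolation=cv2.INTER_CUBIC)
cv2.imwrite("pics/roll6.png",cv2.cvtColor(a,cv2.COLOR_RGB2BGR))
```

```text
t 10.42 tcp [534.7  24.2  45. ] rot [180.     0.    79.49] bed [ 4.9 -6. ] F [-0.1  0.1  0.1] w 60.3
((array([ 5.29801688e+02, -3.02535169e+01, -1.51921169e-01]), array([  9.98071984, -60.44679077]), np.float64(1.7921450261584406), np.float64(0.05552487882692192), 74), (np.float64(-10.0), np.float64(0.5357735473412032)))
```

View pics/roll6.png

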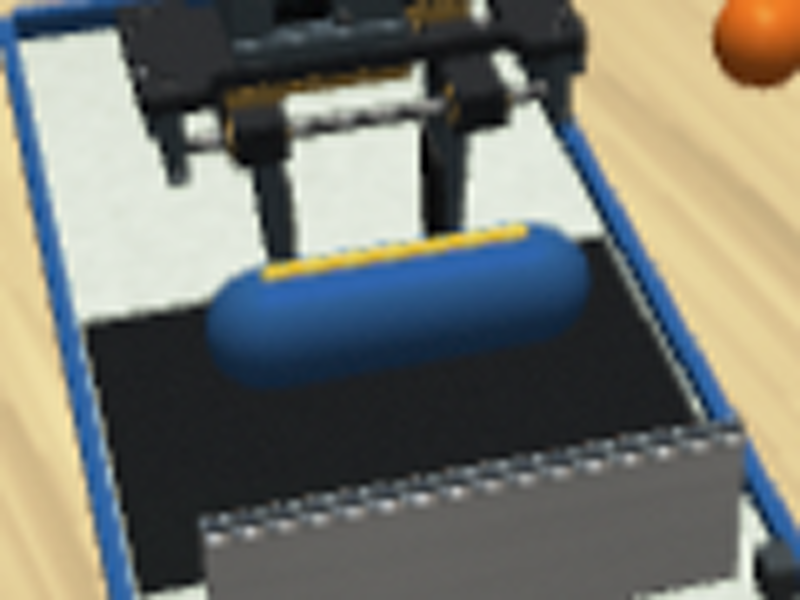

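The line, at crop (395,252), is close to the top but slightly on the +y side. I'll back off for a clear view from above.

Emit:
apply_moves(increments=[[0.32,0.0015,0.0079,0,0,0,0],[0.32,0.0036,0.0197,0,0,0,0],[0.32,0.002,0.01,0.035,0,0,0],[0.32,0,0.02,0.035,0,0,0],[0.32,0,0.03,0.02,0,0,0]])

```text
time_s: 10.88
ee_pos: [543.3, 112.6, 138.1]
ee_rot: [179.8, -0.1, 79.4]
force: [0.8, 0.1, -0.7]
gripper_width: 60.3
gripper_force: 0.0
```

Emit:
apply_moves(increments=[[0.32,0,0.041,0,0,0,0],[0.32,0,0.041,0,0,0,0],[0.32,0,0.041,0,0,0,0],[0.32,0,0.041,0,0,0,0],[0.32,0,0,0,0,0,0]])

```text
time_s: 11.3
ee_pos: [541.5, 283.9, 135.0]
ee_rot: [179.9, -0.3, 79.8]
force: [-0.3, -0.2, 0.0]
gripper_width: 60.3
gripper_force: 0.0
```

Run:
```python
from h import *
s=st()
ims=[]
for c,g in(("side",-55),("top",-50)):
    f=cams.grab_frame(c); np.savez(c+"7.npz",**f); print(c,measure(f,tow(3,g)))
    u,v=proj(f,[[*tow(3,-50),45]])[0].astype(int); ims.append(cv2.resize(f["color"][v-30:v+30,u-40:u+40],(400,300),interpolation=cv2.INTER_CUBIC))
cv2.imwrite("pics/roll7.png",cv2.cvtColor(np.hstack(ims),cv2.COLOR_RGB2BGR))
```

```text
t 11.3 tcp [541.5 283.9 135. ] rot [179.94  -0.28  79.85] bed [-35.7 250.6] F [-0.3 -0.2  0. ] w 60.3
side ((array([ 5.29354429e+02, -3.21882439e+01, -1.69796462e-01]), array([  9.89340771, -62.43062198]), np.float64(0.767966167219497), np.float64(0.05976022133415304), 77), (np.float64(-2.5), np.float64(0.4922414387602996)))
top ((array([ 5.30548551e+02, -2.74611791e+01, -1.53520434e-01]), array([ 10.20638509, -57.56511943]), np.float64(1.7005138872429921), np.float64(0.16385467342925164), 61), (np.float64(1.5000000000000002), np.float64(0.18108392542610263)))
```

View pics/roll7.png

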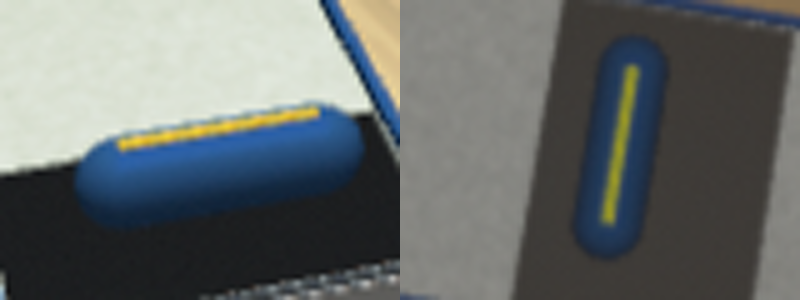

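From above the line, at crop (620,145), is centred between the mould's edges at 592 and 650. The measured angle is +1.5° (top) and -2.5° (side), and the mould lies on the pad. I'll check that it is still and hand in.

Emit:
apply_moves(increments=[[0.32,0,0,0.01,0,0,0],[0.32,0,0,0,0,0,0],[0.32,0,0,0,0,0,0],[0.32,0,0,0,0,0,0],[0.32,0,0,0,0,0,0]])

```text
time_s: 11.82
ee_pos: [542.0, 275.1, 145.2]
ee_rot: [180.0, 0.0, 79.4]
force: [0.4, -0.1, 0.1]
gripper_width: 60.2
gripper_force: 0.0
```

Run:
```python
from h import *
f=cams.grab_frame("top"); r=measure(f,tow(3,-50)); print(r)
if abs(r[1][0])<6 and abs(r[0][1][1]+57.6)<2: print(env.job_done())
```

```text
((array([ 5.30548551e+02, -2.74611791e+01, -1.53520434e-01]), array([ 10.20638509, -57.56511943]), np.float64(1.7005138872429921), np.float64(0.15557395714729327), 60), (np.float64(1.5000000000000002), np.float64(0.014793277778523694)))
the job is handed in; nothing more can be done
None
```

I folded the cover to about 1.56 rad and rolled the mould onto the pad; it lies still there with a yellow line about 1.5° from the top. The job is handed in, but the hand-in gave no verdict.

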